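# Shut and lock the dough press

### The arm

A 6-joint arm with a two-finger parallel gripper is mounted at the origin on the work surface; the furniture and walls round the work are solid. World frame = base frame: x ahead of the robot, y to its left, z up, the work surface at z = 0. Lengths are in m, angles in rad, forces in N, time in s.
With the tool pointing down it reaches from about 0.375 to 0.975 m from the base axis. Payload 3.8 kg.
Tool frame: the origin (TCP) lies on the centre line of the jaws, within the pads' length; the fingertips stand 14 mm ahead of it and the grasp point (between the pads) lies 5 mm behind it; z points along the fingers, y is the line along which they close (so a half turn about z gives the same grasp; the last joint's range is limited). The gripper opens to 85 mm and grips with 20 to 120 N. Pads are 22 mm wide; open, the fingers measure 114 mm over their backs; the gripper's body (76 mm by 85 mm) begins 54 mm behind the grasp point. The pads swing forward as they close: fully open they stand 13 mm farther back than shut.
Start: joints at [-1.324, 0.264, 1.604, -0, 1.274, -0.037], TCP at [0.189, -0.648, 0.245] pointing down, gripper open.
Joint ranges: [-2.63, 2.63], [-0.94, 2.18], [0.31, 2.57], [-1.31, 4.45], [0, 2.66], [-2.55, 2.55]. Speed limits (rad/s): [2.57, 2.57, 3.14, 3.14, 3.14, 3.14].

### API

Orientations are given as a rotation vector (axis times angle).
In Python, from workcell import bot, eyes, spot_in gives the robot as it stands.
- The arm moves only by the tool carry_out, never from a script. Its argument "series" is text: rows parted by semicolons, each of 4 numbers parted by spaces: the shift along the world's x, y, z in m, then the turn about the world's z in degrees. In form: tx ty tz roll; .... A call has 1 to 20 rows; each row shifts and turns the commanded pose from where the row before left it; what a row does not reach is not made up. A row lasts 1/8 s, in which the tool goes at most 62.5 mm and 10.7 degrees, less where a joint would pass 70% of its speed; a pose out of reach is approached as far as the arm can. A call is refused whole if a number of a shift passes 0.0625 or a number of a turn 10.7, either way. A call with a gripper value outside its range is refused whole. "jaw" is the gripper command: -1 is shut, 1 is fully open, values between are in proportion, set as the call begins (left out, the last holds). The fingers move at their own pace and stop on an object; "grip_force" is the grip in N (left out, the last holds). Time passes only in rows, so rows that do not move let the fingers close. It gives the time, the measured TCP pose, the force, the opening and the grip force at its end, in the units of the state.
- bot.read_state(): the state, without advancing time (a new reading comes with each control period).
- eyes.read_camera(name): name is "scene" or "top" or "wrist"; returns (picture, depth): 480x640x3 uint8, blue, green, red; 480x640 float32, m along the optical axis (not along the pixel's ray), 0 where there is no reading.
- eyes.get_calibration(name): a dict with "K" (3x3 intrinsics, pixels), "position" and "rotation" of the camera in the world; the wrist camera has in their place "T_tool_cam" (4x4, takes a point from camera to tool coordinates, whose origin is the TCP and whose axes are the flange's). Camera axes: x right, y down, z forward; pixel columns grow to the right and rows downward; lengths in m; the calibration is good to about 2 mm. A picture is of the moment at which its call begins: read the wrist's pose just before it. get_calibration takes no time and is no camera call.
- bot.finish_job(): hands the job in; it is judged then, once.
Trained networks look in the newest picture that a camera, given by its name, has taken for a name from the list of things; names that differ only in an ending like _2 or _b are one class to them, and where a whole thing is asked for, a point or a joint stands for the part that bears it (a point fixed in the world has none). Each returns a list of dicts, best first, with "score" (0 to 1); they miss things now and then, are a little off and sometimes report something else, mostly with a low value. They report only what shows in the picture. A call takes as long as a camera call.
- spot_in(camera, target): "rect" ([centre column, centre row, width, height] in pixels, round what is visible of it).
The state is a dict: "time": time; "q": joint angles; "joint_vel": joint speeds; "joint_torque": joint torques, N m; "tool_pos": TCP position; "tcp_rot": TCP orientation; "wrist_force": force on the tool from outside, world axes, zero at the start; "torque": the same for the moment, N m; "width": opening from 0.0 (shut) to 1.0 (fully open); "grip_force": force on a finger pad.
Only numpy, scipy, OpenCV 4.12 (cv2) and the standard library are available. Lean on these libraries where they do the work, as an engineer would, in place of code of your own. Each camera call takes 0.05 s, during which the arm holds its last target. There are 200 camera calls.

### The job

Close the red dough press for storage by pushing only: push its round upper plate over so that it falls fully shut, then push the upright lever with the wooden cross handle over its dead point until it snaps down flat across the plate and stays locked. Do not lift, tip or shove the press about, and leave the jar, shaker, coupler ring, nozzle, tape and timer round it where they stand.

Things in the scene. Friction and masses are not known exactly. Their poses are not given: they have to be found in the camera images.
- press: dough press: red base 235x180 mm on rubber feet, round aluminium lower plate 170 mm across; loose but heavy (about 4 kg, over 20 N to slide it). Origin: centre of the underside. Its +z is up, +x points to the upper plate's hinge (roughly the robot's left, world +y, within 25 degrees), -x to the lever's pivot (roughly the robot's right).
- plate_hinge (a point): middle of the upper plate's hinge axis, which runs along the press's y: 100 mm along the press's +x from its centre, 38 mm above the worktop
- press_plate (a joint): hinge of the round upper plate (170 mm across, 14 mm thick, 0.4 kg): 0 is shut, flat on the lower plate; grows to 1.95 rad as it opens upward. Starts leaning back beyond upright (1.57), at 1.75 to 1.92. The hinge is a little stiff (0.12 N m) and damped: pushed over to 1.15 rad or less, the plate falls shut by itself in about a second.
- plate_edge (a point): point of the upper plate's rim farthest from its hinge, 185 mm from the hinge axis; about 220 mm above the worktop while the plate stands open
- lever_pivot (a point): middle of the lever's pivot axis, which runs along the press's y: 107 mm along the press's -x from its centre, 60 mm above the worktop
- press_lever (a joint): pivot of the steel lever: 0 is open, as it starts, standing up and leaning out, away from the plate; it grows as the lever is pushed over; 1.9 rad is locked, flat across the top of the upper plate. A spring holds it at either end. Dead point at about 0.95 rad: until there it resists with up to 0.9 N m (6 N at the handle), beyond it the lever snaps to 1.9 by itself and stays.
- lever_grip (a point): middle of the lever's wooden cross handle, a round bar 20 mm thick, 88 mm long, parallel to the pivot axis, 150 mm from the pivot; the shank below it is a flat steel bar 18 mm wide. The handle's middle is about 200 mm above the worktop while the lever is open, 211 mm at most on its way, 61 mm when locked.
- vanilla_jar: glass spice jar with green label and dark cap, 44 mm across, 105 mm high, standing behind the press; loose bystander, not to be disturbed. Origin: centre of its underside.
- sugar_shaker: clear shaker with grey domed cap, 44 mm across, 90 mm high, standing to the right; loose bystander, not to be disturbed. Origin: centre of its underside.
- coupler: blue ribbed plastic coupler ring, 36 mm across, 12 mm high, lying to the right; loose bystander, not to be disturbed. Origin: centre of its underside.
- nozzle: white piping nozzle, a cone 27 mm across and 46 mm high, standing to the left; loose bystander, not to be disturbed. Origin: centre of its underside.
- label_tape: roll of brown tape lying flat, 94 mm across, 25 mm high, near right; loose bystander, not to be disturbed. Origin: centre of its underside.
- timer: white kitchen timer, 66x66x24 mm, near left; loose bystander, not to be disturbed. Origin: centre of its underside.

How it is judged:
On the way, in this order (a step that is already met when the one before it is completed fails the run):
1. the upper plate lies shut on the lower plate, the lever not yet locked (value of joint press_plate below 0.06 rad and value of joint press_lever below 1.4 rad), for 0.2 s.
2. the lever has snapped down and lies locked over the shut plate (value of joint press_plate below 0.06 rad and value of joint press_lever above 1.82 rad), for 0.3 s.
At the end, for the whole second after the job is handed in: The upper plate is shut (within 0.06 rad), the lever is locked flat (within 0.08 rad) and at rest, and the press stands level on the worktop, at rest, within 40 mm of where it was (all of step 2 and angle between press's own z axis and vertical below 0.05 rad and height (world z) of press below 0.006 m and linear speed of press below 0.02 m/s and not (velocity of joint press_lever above 0.1 rad/s) and distance of press from where it was at the start of the episode below 0.04 m); the robot touches nothing.
It fails at once if the dough press is lifted or tipped (height (world z) of press above 0.012 m or angle between press's own z axis and vertical above 0.12 rad).
It fails at once if the dough press is shoved more than 40 mm across the worktop (distance of press from where it was at the start of the episode above 0.04 m).
It fails at once if the lever is pushed past its dead point while the upper plate is still open (value of joint press_lever above 1.1 rad and value of joint press_plate above 0.15 rad).
It fails at once if the jar, shaker, coupler ring, nozzle, tape or timer is moved more than 20 mm or knocked over (distance of any of vanilla_jar, sugar_shaker, coupler, nozzle, label_tape, timer from where it was at the start of the episode above 0.02 m or angle between any of vanilla_jar, sugar_shaker, coupler, nozzle, label_tape, timer's own z axis and vertical above 0.3 rad).
It also fails if it takes over 48 s, if anything falls off the work surface, if the arm or the gripper's body presses on something with over 40 N, if the wrist force passes 120 N, or if a joint passes its speed limit or range.

## Working session

There is one attempt and no reset: what is moved stays moved. The work goes in short steps, Python scripts to look and compute and a tool call to move; the robot and the scene stay as the last step left them, time stands still between calls to the robot, and variables do not carry over. Pictures are saved under pics/ and viewed, at most 10 in all, crops included, and the job is handed in when it is done.

Besides the shell and the picture viewer there is one more tool, called after "Request:" by a JSON object that holds its "fn" and its "kwargs". carry_out: Moves the arm, as the interface text tells. Its arguments: {"type":"object","properties":{"series":{"type":"string"},"jaw":{"type":"number"},"grip_force":{"type":"number"}},"required":["series"]}

```bash
mkdir -p pics
cat > h.py <<'E'
from workcell import bot, eyes, spot_in
import numpy as np, cv2
def cloud(name):
    im,d=eyes.read_camera(name); c=eyes.get_calibration(name); K=np.array(c["K"])
    v,u=np.mgrid[:480,:640]
    P=np.stack([(u-K[0,2])*d/K[0,0],(v-K[1,2])*d/K[1,1],d],-1)
    R=np.array(c["rotation"]); 
    W=P@R.T+np.array(c["position"]); W[d==0]=np.nan
    return im,W
E
python3 - <<'E'
from h import *
print(bot.read_state())
for n in("scene","top"):
    im,W=cloud(n); cv2.imwrite(f"pics/{n}0.png",im); np.save(n+"W.npy",W); c=eyes.get_calibration(n); print(n,c["position"],np.array(c["rotation"]).round(2).tolist())
    for t in["press","plate_edge","lever_grip","press_lever","press_plate","vanilla_jar","sugar_shaker","coupler","nozzle","label_tape","timer"]:
        r=spot_in(n,t)[:1]
        for k in r:
            u,v,w,h=k["rect"]; p=W[int(v)-2:int(v)+3,int(u)-2:int(u)+3].reshape(-1,3)
            print(t,round(k["score"],2),np.round(k["rect"]).tolist(),np.nanmedian(p,0).round(3))
E
```

```text
{'time': 0.0, 'q': array([-1.32391589e+00,  2.64787429e-01,  1.60536983e+00, -1.34930563e-05,
        1.27366071e+00, -3.69239135e-02]), 'joint_vel': array([-0.00018574, -0.00061636, -0.00234279, -0.00052358, -0.00089194,
       -0.00031033]), 'joint_torque': array([ 8.76603717e-04, -5.15106869e+01, -3.67311358e+01,  7.77693822e-05,
        1.31412360e-02, -8.20197670e-06]), 'tool_pos': array([ 0.18881774, -0.64733974,  0.24394112]), 'tcp_rot': array([-3.10782540e+00, -4.43997582e-01,  3.86154930e-04]), 'wrist_force': array([-0.53305347, -0.4261872 , -0.16022477]), 'torque': array([-0.02464428, -0.00904929, -0.03109266]), 'grip_force': 0.0, 'width': 1.0020514215540535}Traceback (most recent call last):
  File "<stdin>", line 4, in <module>
  File "h.py", line 8, in cloud
    W=P@R.T+np.array(c["position"]); W[d==0]=np.nan
      ~~~~~^~~~~~~~~~~~~~~~~~~~~~~~
ValueError: operands could not be broadcast together with shapes (480,640) (3,)
```

```bash
sed -i 's/    R=np.array(c\["rotation"\]); /    R=cv2.Rodrigues(np.array(c["rotation"],float))[0]/' h.py
python3 - <<'E'
from h import *
for n in("scene","top"):
    im,W=cloud(n); cv2.imwrite(f"pics/{n}0.png",im); np.save(n+"W.npy",W); c=eyes.get_calibration(n); print(n,c["position"],c["rotation"])
    for t in["press","plate_edge","lever_grip","press_lever","press_plate","vanilla_jar","sugar_shaker","coupler","nozzle","label_tape","timer"]:
        r=spot_in(n,t)[:1]
        for k in r:
            u,v,w,h=k["rect"]; p=W[int(v)-2:int(v)+3,int(u)-2:int(u)+3].reshape(-1,3)
            print(t,round(k["score"],2),np.round(k["rect"]).tolist(),np.nanmedian(p,0).round(3))
E
```

```text
scene [ 0.21220258 -0.60067486  0.9430088 ] [-2.34904463  0.65219997 -0.24479212]
press 0.86 [334.0, 258.0, 112.0, 136.0] [0.631 0.03  0.029]
plate_edge 0.61 [311.0, 219.0, 65.0, 61.0] [0.601 0.09  0.135]
lever_grip 0.67 [368.0, 293.0, 42.0, 34.0] [ 0.563 -0.2    0.201]
press_lever 0.94 [366.0, 298.0, 43.0, 34.0] [ 0.579 -0.176  0.135]
press_plate 0.63 [310.0, 220.0, 60.0, 65.0] [0.595 0.091 0.135]
vanilla_jar 0.81 [402.0, 260.0, 19.0, 40.0] [ 0.745 -0.104  0.086]
sugar_shaker 0.69 [466.0, 383.0, 28.0, 30.0] [ 0.667 -0.417  0.07 ]
coupler 0.6 [378.0, 412.0, 19.0, 21.0] [ 0.5   -0.353  0.001]
nozzle 0.69 [311.0, 220.0, 59.0, 66.0] [0.599 0.092 0.136]
label_tape 0.91 [311.0, 405.0, 40.0, 52.0] [ 0.387 -0.267 -0.   ]
timer 0.64 [210.0, 246.0, 27.0, 22.0] [0.368 0.245 0.02 ]
top [0.4367736  0.01240139 1.36746248] [-2.20410869  2.15529824 -0.15232166]
press 0.6 [330.0, 224.0, 141.0, 83.0] [ 0.596 -0.04   0.031]
lever_grip 0.83 [380.0, 227.0, 34.0, 35.0] [ 0.579 -0.171  0.131]
press_lever 0.71 [379.0, 226.0, 37.0, 29.0] [ 0.579 -0.171  0.131]
press_plate 0.97 [279.0, 220.0, 34.0, 61.0] [0.588 0.097 0.143]
vanilla_jar 0.53 [348.0, 167.0, 18.0, 20.0] [ 0.746 -0.083  0.105]
sugar_shaker 0.62 [460.0, 197.0, 18.0, 19.0] [ 0.674 -0.401  0.084]
nozzle 0.7 [225.0, 300.0, 29.0, 27.0] [0.373 0.247 0.02 ]
label_tape 0.76 [407.0, 301.0, 35.0, 31.0] [ 0.38  -0.27   0.001]
timer 0.61 [225.0, 298.0, 25.0, 32.0] [0.379 0.247 0.02 ]
```

View pics/scene0.png

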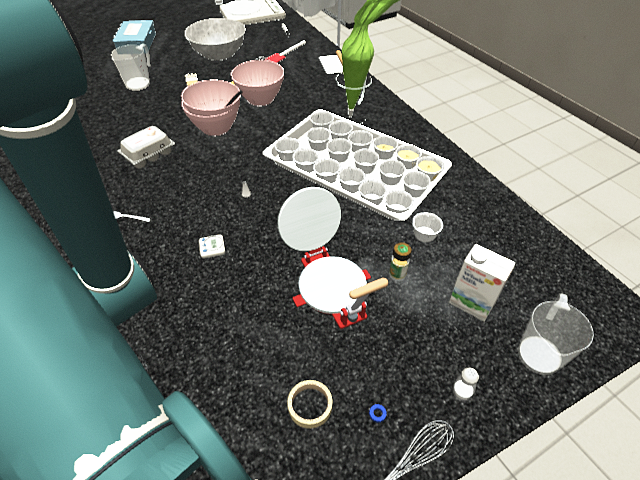

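View pics/top0.png

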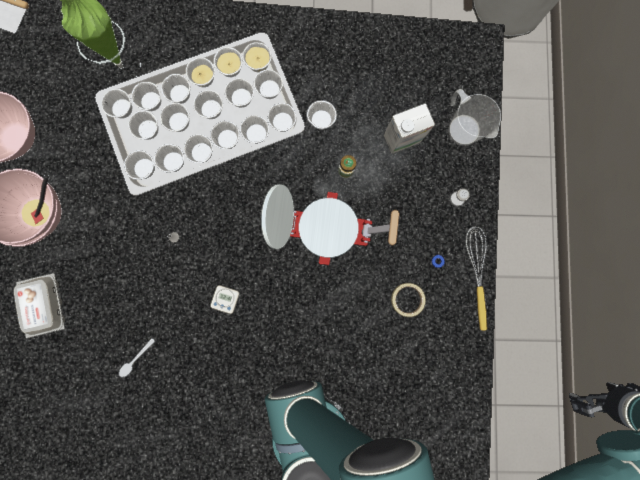

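Run:
```python
import numpy as np
for n in("top","scene"):
    W=np.load(n+"W.npy"); im=__import__("cv2").imread(f"pics/{n}0.png").astype(int)
    reg=(abs(W[...,0]-.6)<.15)&(W[...,1]>-.25)&(W[...,1]<.2)
    lp=W[reg&(W[...,2]>.022)&(W[...,2]<.045)&(im.min(-1)>150)]
    print(n,"lower",len(lp),np.median(lp,0).round(4),np.percentile(lp,[1,99],0).round(3).tolist())
    up=W[reg&(W[...,2]>.06)&(W[...,1]>.03)]; c=up.mean(0); _,s,V=np.linalg.svd(up-c); print("upper",len(up),c.round(3),V[2].round(3),np.percentile(up,[1,99],0).round(3).tolist())
    hd=W[reg&(W[...,2]>.175)&(W[...,1]<-.1)]; c=hd.mean(0); _,s,V=np.linalg.svd(hd-c); print("handle",len(hd),c.round(3),V[0].round(3),np.percentile(hd,[1,99],0).round(3).tolist())
    B=(W[...,2]>.06)&(W[...,2]<.12)&(W[...,0]>.68)&(W[...,0]<.8)&(abs(W[...,1]+.1)<.06);print("jar",np.percentile(W[B],[1,50,99],0).round(3).tolist())
```

```text
top lower 2745 [ 0.5843 -0.0374  0.0306] [[0.506, -0.117, 0.024], [0.664, 0.042, 0.038]]
upper 1649 [0.597 0.099 0.146] [-0.094 -0.916  0.39 ] [[0.519, 0.065, 0.064], [0.677, 0.133, 0.211]]
handle 294 [ 0.569 -0.191  0.207] [-0.994  0.106 -0.003] [[0.527, -0.205, 0.177], [0.612, -0.179, 0.216]]
jar [[0.734, -0.105, 0.064], [0.751, -0.085, 0.104], [0.776, -0.064, 0.11]]
scene lower 2721 [ 0.5788 -0.0364  0.0308] [[0.505, -0.112, 0.026], [0.664, 0.056, 0.037]]
upper 3104 [0.596 0.093 0.139] [-0.094 -0.935  0.343] [[0.519, 0.063, 0.063], [0.677, 0.123, 0.211]]
handle 393 [ 0.567 -0.196  0.208] [-0.994  0.106 -0.015] [[0.527, -0.206, 0.197], [0.61, -0.184, 0.213]]
jar [[0.734, -0.108, 0.061], [0.749, -0.093, 0.102], [0.776, -0.066, 0.108]]
```

Request:
{"fn": "carry_out", "kwargs": {"series": "0 0 0.05 0; 0 0 0.045 0; 0.0234 0.0482 0 0; 0.0234 0.0482 0 0; 0.0234 0.0482 0 0; 0.0234 0.0482 0 0; 0.0234 0.0482 0 0; 0.0234 0.0482 0 0; 0.0234 0.0482 0 0; 0.0234 0.0482 0 0; 0.0234 0.0482 0 0; 0.0234 0.0482 0 0; 0.0234 0.0482 0 0; 0.0234 0.0482 0 0; 0.0234 0.0482 0 0; 0.0234 0.0482 0 0; 0.0234 0.0482 0 0; 0.0234 0.0482 0 0; 0.0234 0.0482 0 0; 0.0234 0.0482 0 0", "jaw": -1, "grip_force": 20}}

```text
time: 3.75
tool_pos: [0.6108, 0.2213, 0.3404]
tcp_rot: [3.11, 0.445, 0.001]
wrist_force: [1.1, 0.3, 0.4]
width: 0.001
grip_force: 0.0
```

Request:
{"fn": "carry_out", "kwargs": {"series": "0 0 -0.04 0; 0 0 -0.04 0; 0 0 -0.04 0; 0 0 -0.04 0; 0 0 0 0; -0.002 -0.02 0 0; -0.002 -0.02 0 0; -0.001 -0.01 0 0; -0.001 -0.01 0 0; -0.001 -0.01 0 0; -0.001 -0.01 0 0; -0.001 -0.01 0 0; -0.001 -0.01 0 0; -0.001 -0.01 0 0"}}

```text
time: 5.5
tool_pos: [0.6028, 0.1131, 0.1914]
tcp_rot: [-3.105, -0.444, -0.02]
wrist_force: [-13.1, 8.1, 39.5]
width: 0.001
grip_force: 16.0
```

Run:
```python
from h import *
im,W=cloud("scene"); cv2.imwrite("pics/s1.png",cv2.resize(im[150:350,200:440],None,fx=2.5,fy=2.5)); np.save("s1.npy",W)
```

```text
(no output)
```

View pics/s1.png

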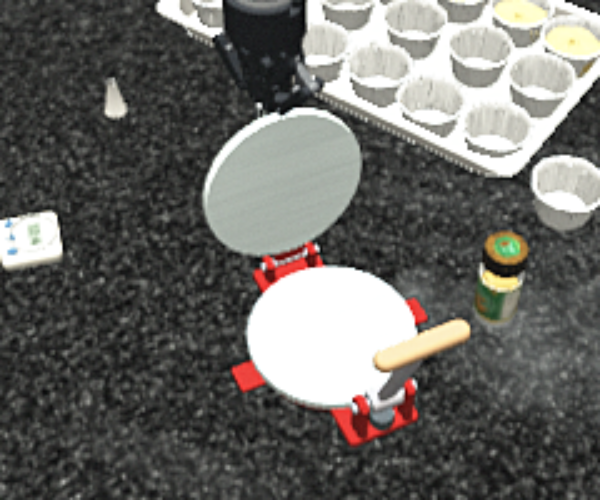

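The upper plate's rim is bearing up under the gripper's finger linkage (39 N upward). I'll raise the tool now and push only with the fingertips.

Request:
{"fn": "carry_out", "kwargs": {"series": "0.001 0.008 0.008 0; 0 0.005 0.015 0; 0 0 0.007 0; 0 0 0 0"}}

```text
time: 6.05
tool_pos: [0.6004, 0.1225, 0.2104]
tcp_rot: [3.11, 0.444, 0.0]
wrist_force: [1.0, -0.5, 0.2]
width: 0.0
grip_force: 0.0
```

Run:
```python
from h import *
s=bot.read_state(); print(s["tool_pos"],s["wrist_force"])
im,W=cloud("scene"); cv2.imwrite("pics/s2.png",cv2.resize(im[150:350,200:440],None,fx=2.5,fy=2.5))
up=W[(abs(W[...,0]-.6)<.09)&(W[...,2]>.06)&(W[...,2]<.19)&(W[...,1]>.03)&(W[...,1]<.15)]
m=np.median(up,0); up=up[np.abs(up-m).max(1)<.09]; c=up.mean(0);V=np.linalg.svd(up-c)[2];print(len(up),c,V[2])
lp=W[(abs(W[...,0]-.58)<.12)&(abs(W[...,1]+.04)<.1)&(W[...,2]>.022)&(W[...,2]<.045)&(im.min(-1)>150)]
print(np.percentile(lp,[1,50,99],0).round(3))
```

```text
[0.60035763 0.1224879  0.2103924 ] [ 0.99898863 -0.48513187  0.17430962]
2270 [0.59390568 0.0693036  0.13204348] [ 0.10119008  0.98596562 -0.13278688]
[[ 0.505 -0.112  0.026]
 [ 0.578 -0.037  0.031]
 [ 0.665  0.044  0.035]]
```

View pics/s2.png

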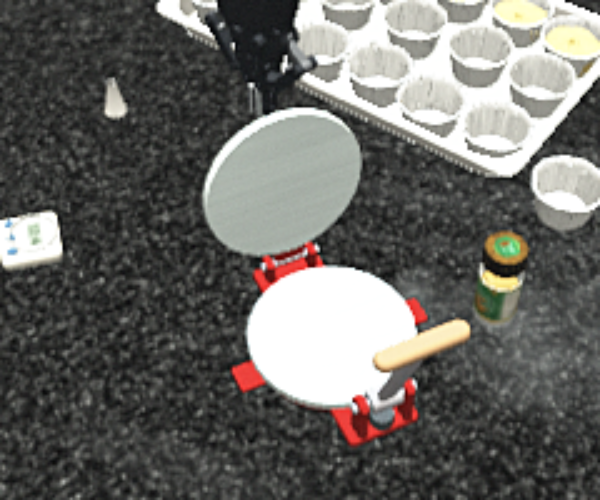

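Request:
{"fn": "carry_out", "kwargs": {"series": "0 0 -0.007 0; -0.001 -0.01 0 0; -0.001 -0.01 0 0; -0.001 -0.01 0 0; -0.001 -0.01 0 0; -0.001 -0.01 0 0; -0.001 -0.01 0 0; -0.001 -0.01 0 0; -0.001 -0.01 0 0"}}

```text
time: 7.22
tool_pos: [0.5921, 0.0418, 0.2032]
tcp_rot: [3.11, 0.444, -0.0]
wrist_force: [-1.6, 0.8, -0.6]
width: 0.005
grip_force: 0.4
```

Request:
{"fn": "carry_out", "kwargs": {"series": "-0.001 -0.01 0 0; -0.001 -0.01 -0.002 0; -0.001 -0.01 -0.002 0; -0.001 -0.01 -0.002 0; -0.001 -0.01 0 0; 0 0 0 0; 0 0 0 0; 0 0 0 0; 0 0 0 0; 0 0 0.03 0; 0 0 0.05 0; 0 0 0.05 0"}}

```text
time: 8.72
tool_pos: [0.5869, -0.0071, 0.3282]
tcp_rot: [-3.11, -0.445, 0.002]
wrist_force: [0.2, -0.4, -0.2]
width: 0.005
grip_force: 0.0
```

Run:
```python
from h import *
s=bot.read_state(); print(s["tool_pos"],s["wrist_force"])
im,W=cloud("scene"); cv2.imwrite("pics/s3.png",cv2.resize(im[150:350,200:440],None,fx=2.5,fy=2.5))
lp=W[(abs(W[...,0]-.58)<.12)&(abs(W[...,1]+.04)<.1)&(W[...,2]>.022)&(W[...,2]<.12)&(im.min(-1)>120)]
print(np.percentile(lp,[1,50,99],0).round(3))
hd=W[(abs(W[...,0]-.57)<.08)&(W[...,2]>.175)&(W[...,2]<.225)&(W[...,1]<-.1)&(W[...,1]>-.25)]; print(np.percentile(hd,[1,50,99],0).round(3))
```

```text
[ 0.58686324 -0.00712919  0.32820737] [ 0.24422904 -0.35504054 -0.15969893]
[[ 0.504 -0.115  0.026]
 [ 0.568 -0.054  0.069]
 [ 0.663  0.041  0.119]]
[[ 0.527 -0.206  0.198]
 [ 0.567 -0.197  0.209]
 [ 0.61  -0.184  0.213]]
```

View pics/s3.png

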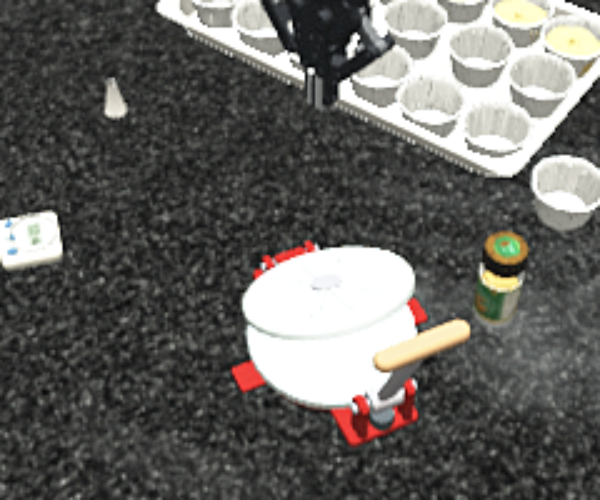

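Request:
{"fn": "carry_out", "kwargs": {"series": "-0.0052 -0.0506 0 0; -0.0052 -0.0506 0 0; -0.0052 -0.0506 0 0; -0.0052 -0.0506 0 0; -0.0052 -0.0506 0 0; 0 0 0 0; 0 0 -0.045 0; 0 0 -0.045 0; 0 0 -0.043 0; 0 0 0 0"}}

```text
time: 10.02
tool_pos: [0.5584, -0.2577, 0.1896]
tcp_rot: [-3.104, -0.445, 0.012]
wrist_force: [-0.7, -0.5, -0.4]
width: -0.005
grip_force: 0.0
```

Run:
```python
from h import *
s=bot.read_state(); print(s["tool_pos"],s["wrist_force"])
im,W=cloud("scene"); cv2.imwrite("pics/s4.png",cv2.resize(im[150:350,200:440],None,fx=2.5,fy=2.5))
lp=W[(abs(W[...,0]-.58)<.12)&(abs(W[...,1]+.04)<.1)&(W[...,2]>.022)&(W[...,2]<.12)&(im.min(-1)>120)]
print(np.percentile(lp,[1,10,50,90,99],0).round(3))
```

```text
[ 0.55842157 -0.25773328  0.18959301] [-0.69999001 -0.47214186 -0.37563436]
[[ 0.503 -0.12   0.025]
 [ 0.519 -0.098  0.042]
 [ 0.572 -0.042  0.046]
 [ 0.637  0.016  0.049]
 [ 0.663  0.04   0.053]]
```

View pics/s4.png

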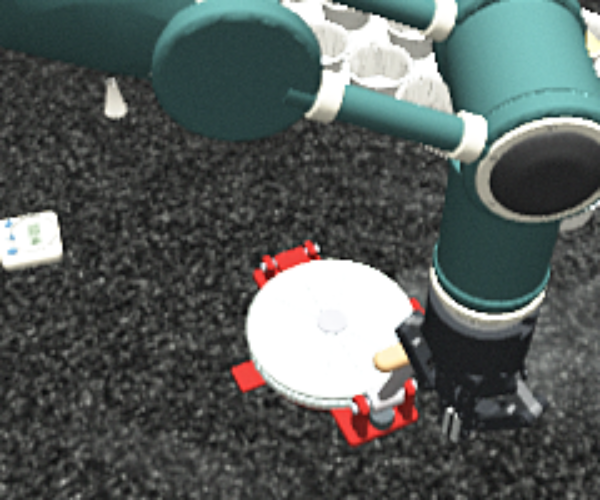

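The plate is shut: its face reads 46 mm all over. The open knuckles reach toward the handle, so I'll back off and turn the tool so that they spread along the handle instead.

Request:
{"fn": "carry_out", "kwargs": {"series": "-0.003 -0.03 0.01 0; 0 0 0 9.7; 0 0 0 9.7; 0 0 0 9.7; 0 0 0 9.7; 0 0 0 9.7; 0 0 0 9.7; 0 0 0 9.8; 0.01 0 0 0; 0.003 0.03 0 0; 0.002 0.016 0 0; 0.001 0.012 0 0; 0.001 0.012 0 0; 0.001 0.012 0 0"}}

```text
time: 11.82
tool_pos: [0.5765, -0.2096, 0.2052]
tcp_rot: [2.327, 2.105, -0.003]
wrist_force: [-2.6, -9.7, 7.7]
width: -0.003
grip_force: 4.9
```

Request:
{"fn": "carry_out", "kwargs": {"series": "0.001 0.01 0.002 0; 0.001 0.01 0.001 0; 0.001 0.01 0 0; 0.001 0.01 0 0; 0.001 0.01 0 0"}}

```text
time: 12.45
tool_pos: [0.5824, -0.1604, 0.2094]
tcp_rot: [2.326, 2.103, -0.001]
wrist_force: [0.1, -5.4, 4.8]
width: 0.001
grip_force: 2.7
```

Request:
{"fn": "carry_out", "kwargs": {"series": "0.001 0.01 -0.002 0; 0.001 0.01 -0.003 0; 0.001 0.01 -0.003 0; 0.001 0.01 -0.003 0; 0.001 0.01 -0.003 0; 0.001 0.01 -0.004 0; 0.001 0.01 -0.004 0; 0.001 0.01 -0.002 0; 0.001 0.01 0 0"}}

```text
time: 13.58
tool_pos: [0.5896, -0.0673, 0.1825]
tcp_rot: [-2.329, -2.106, 0.001]
wrist_force: [-0.2, 0.3, -0.3]
width: 0.002
grip_force: 0.0
```

The contact force is gone, so the lever has probably snapped over. I'll retreat upward and check.

Request:
{"fn": "carry_out", "kwargs": {"series": "0 0 0.04 0; 0 0 0.06 0; -0.03 -0.05 0.02 0; -0.03 -0.06 0 0; -0.03 -0.06 0 0; -0.03 -0.06 0 0; -0.03 -0.06 0 0; 0 0 0 0; 0 0 0 0"}}

```text
time: 14.7
tool_pos: [0.4485, -0.3416, 0.3032]
tcp_rot: [-2.331, -2.106, -0.001]
wrist_force: [0.3, 0.0, 0.8]
width: 0.003
grip_force: 0.0
```

Run:
```python
from h import *
s=bot.read_state(); print(s["tool_pos"],s["wrist_force"])
im,W=cloud("top"); cv2.imwrite("pics/t5.png",cv2.resize(im[130:330,200:480],None,fx=2.5,fy=2.5))
k=spot_in("top","lever_grip")[:1]; print(k)
m=(im[...,2].astype(int)-im[...,0]>35)&(im[...,1]>110)&(abs(W[...,0]-.59)<.1)&(abs(W[...,1]+.04)<.12)
print(m.sum(),np.percentile(W[m],[5,50,95],0).round(3))
```

```text
[ 0.4485105  -0.34155228  0.30320519] [0.29185397 0.04389068 0.83859969]
[{'rect': [339.4, 223.4, 61.6, 33.5], 'score': 0.7}]
222 [[ 0.552 -0.059  0.017]
 [ 0.589  0.004  0.068]
 [ 0.63   0.037  0.074]]
```

View pics/t5.png

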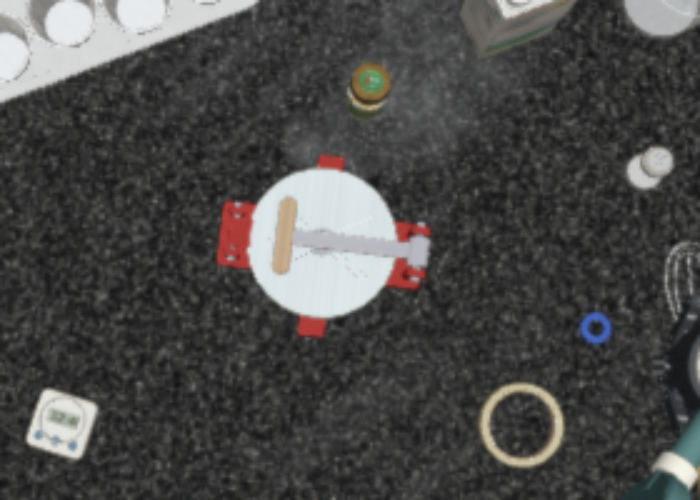

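The picture shows the lever flat across the shut plate. The handle is at about (285,235) in the crop with its top near z = 70 mm, which fits the locked height, and the things round the press stand where they were.

```bash
python3 -c "
from workcell import bot; print(bot.finish_job())"
```

```text
the job is handed in; nothing more can be done
None
```

The dough press is shut with its lever locked flat across the plate, nothing round it looks moved, and I've handed the job in at about 15 s; the hand-in returned no verdict. On the first push the plate's rim pressed up on the gripper with about 39 N, just under the 40 N limit, so I raised the tool and carried on.

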